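Weigh the bottom carton of the dispenser

ROBOT

A 7-joint arm with a two-finger parallel gripper is mounted at the origin on the work surface. World frame = base frame: x ahead of the robot, y to its left, z up, the work surface at z = 0. Lengths are in m, angles in rad, forces in N, time in s.
With the tool pointing down it reaches from about 0.35 to 0.9 m from the base axis. Payload 8.1 kg.
Tool frame: the origin (TCP) lies midway between the tips of the shut fingers; the grasp point (between the pads) lies 19 mm behind it; z points along the fingers, y is the line along which they close (so a half turn about z gives the same grasp; the last joint's range is limited). The gripper opens to 92 mm and grips with 3 to 60 N. Pads are 19 mm wide; open, the fingers measure 130 mm over their backs; the gripper's body (75 mm by 190 mm) begins 47 mm behind the grasp point.
Start: joints at [1.148, 0.434, 0.025, 1.573, -0.012, 1.134, -0.075], TCP at [0.196, -0.593, 0.227] pointing down, gripper open.
Joint ranges: [-2.62, 2.62], [-0.44, 2.09], [-1.27, 1.32], [0.08, 2.57], [-1.32, 4.46], [0.12, 2], [-2.74, 2.74]. Speed limits (rad/s): [2.22, 2.22, 3.01, 3.01, 3.14, 3.14, 3.14].

INTERFACE

Orientations are given as a rotation vector (axis times angle).
In Python, from cell import arm gives the robot as it stands.
- The arm moves only by the tool carry_out, never from a script. Its arguments are lists of equal length, an entry for each row: "claw": the finger opening in cm, from 0 to 9.18; "delta_pos": the shift along the tool's x, y, z in cm, a list of three; "angular": the turn, a rotation vector about the tool's x, y, z in rad, a list of three. In form: {"claw": [claw, ...], "delta_pos": [[dx, dy, dz], ...], "angular": [[ax, ay, az], ...]}. A call has 1 to 20 rows; each row shifts and turns the commanded pose from where the row before left it, along the tool's axes as they then stand; what a row does not reach is not made up. A row lasts 1/10 s, in which the tool goes at most 50 mm and 8.59 degrees, less where a joint would pass 70% of its speed; a pose out of reach is approached as far as the arm can. A call with a gripper value outside its range is refused whole. The fingers move at their own pace and stop on an object; "force" is the grip in N (left out, the last holds). Time passes only in rows, so rows that do not move let the fingers close. It gives the time, the measured TCP pose, the force, the opening and the grip force at its end, in the units of the state.
- arm.observe(): the state, without advancing time (a new reading comes with each control period).
- arm.get_image(name): name is "scene" or "side" or "wrist"; returns a dict with "frame" (400x640x3 uint8, red, green, blue), "mtx" (3x3 intrinsics, pixels), "T" (4x4, takes a point from camera to world coordinates). Camera axes: x right, y down, z forward; pixel columns grow to the right and rows downward; lengths in m; the calibration is good to about 2 mm. A picture is of the moment at which its call begins. There is no depth.
- arm.sign_off(): hands the job in; it is judged then, once.
Trained networks look in a picture, given as the dict that the camera call returned (one of the last four; its "shot" number tells which), for a name from the list of things; names that differ only in an ending like _2 or _b are one class to them, and where a whole thing is asked for, a point or a joint stands for the part that bears it (a point fixed in the world has none). Each returns a list of dicts, best first, with "conf" (0 to 1); they miss things now and then, are a little off and sometimes report something else, mostly with a low value. They report only what shows in the picture. A call takes as long as a camera call. They do not tell look-alikes from the thing itself.
- arm.look_for(label, picture): "centre" ([column, row] as shares, 0 to 1, of the picture: columns of its width, rows of its height, amid what is visible of it).
- arm.trace(label, picture): "region" (400x640 bool, what is visible of it) and "centre" ([column, row] as shares, 0 to 1, of the picture: columns of its width, rows of its height, amid what is visible of it).
- arm.place_of(label, picture): "centre" ([column, row] as shares, 0 to 1, of the picture: columns of its width, rows of its height: a listed point, or the origin of a listed thing).
The state is a dict: "clock": time; "joints": joint angles; "dq": joint speeds; "joint_efforts": joint torques, N m; "position": TCP position; "ee_rot": TCP orientation; "force": force on the tool from outside, world axes, zero at the start; "ft_torque": the same for the moment, N m; "width": opening from 0.0 (shut) to 1.0 (fully open); "gripper_force": force on a finger pad.
Only numpy, scipy, OpenCV 4.12 (cv2) and the standard library are available. Lean on these libraries where they do the work, as an engineer would, in place of code of your own. Each camera call takes 0.05 s, during which the arm holds its last target. There are 200 camera calls.

TASK

The pack to be weighed is the bottom one of the red-banded cartons, the one already poking out at the front of its dispenser. Draw it straight out from under the others, without unloading or toppling the stack, so that the rest settle down one place, flat and square in the dispenser, and then set it down gently, flat and the same way up, in the middle of the balance pan and let go. Leave the blue-banded cartons and the two bottles as they stand.

Things in the scene. Friction and masses are not known exactly. Their poses are not given: they have to be found in the camera images.
- rack_red: Dispenser of the red-banded cartons, fixed on the bench: open-topped, white base, clear sides and back. Origin: on the bench under the middle of the compartment; x points to its back, cartons come out along -x, towards the robot's side (yaw within 0.3 rad). Compartment 130 mm long (x -64.5 to +65.5), 67 wide, floor 8 mm above the bench; sides and back 4 thick, up to 62; slippery.
- rail_red (a point): Middle of the lower front edge of that dispenser's front rail (white, red strip), 67.5 mm in front of its origin, 28 mm up. The rail is 75 wide, 3 thick, 10 high, with a lip above it flared 7 mm forward, up to 50: one carton passes under with 4 mm to spare; the next is held back. A tongue 40 wide, top 8 mm up, reaches 50 mm in front of it; the carton on it overhangs 11 mm each side, free to pinch.
- rack_blue: The dispenser of the blue-banded cartons: the same shape with a blue strip on the rail, fixed to the bench.
- red0: A folding carton for blister packs, 125 x 62 x 16 mm (x, y, z), about 40 g, white with a 26 mm red band round its front (-x) half and grey print. Origin: centre of its underside; x along its length, z up. The bottom carton of the red stack, lying on the base of its dispenser (underside 8 mm above the bench), its front end poking out 31 to 41 mm past the front rail.
- red1: A folding carton for blister packs, 125 x 62 x 16 mm (x, y, z), about 40 g, white with a 26 mm red band round its front (-x) half and grey print. Origin: centre of its underside; x along its length, z up. Second from the bottom (underside at 24 mm), wholly inside the dispenser. As the bottom carton is drawn, the three above tip back by up to about 0.25 rad, then drop one place.
- red2: A folding carton for blister packs, 125 x 62 x 16 mm (x, y, z), about 40 g, white with a 26 mm red band round its front (-x) half and grey print. Origin: centre of its underside; x along its length, z up. Third from the bottom.
- red3: A folding carton for blister packs, 125 x 62 x 16 mm (x, y, z), about 40 g, white with a 26 mm red band round its front (-x) half and grey print. Origin: centre of its underside; x along its length, z up. The top of the red stack (its top 72 mm above the bench).
- blue0: A folding carton for blister packs, 125 x 62 x 16 mm (x, y, z), about 40 g, white with a 26 mm blue band round its front (-x) half and grey print. Origin: centre of its underside; x along its length, z up. Bottom of the two cartons in the other dispenser; a bystander.
- blue1: A folding carton for blister packs, 125 x 62 x 16 mm (x, y, z), about 40 g, white with a 26 mm blue band round its front (-x) half and grey print. Origin: centre of its underside; x along its length, z up. Top of the two cartons in the other dispenser; a bystander.
- balance: White portable laboratory balance, 230 mm deep (x from -148 to +82 mm), 160 mm wide, fixed on the bench. Origin: on the bench under the centre of the pan; its lower front with the display points to its -x. The housing is 40 mm high under the pan.
- pan: The balance's flat steel pan, 140 x 140 mm, without a rim. It is sprung like a load cell: sinks about 0.3 mm per newton, 3 mm at most.
- pan_top (a point): Centre of the pan's upper face, 58 mm above the bench; z up.
- bottle_white: White plastic tablet jar, 48 mm across, 85 mm tall, standing on the bench; a bystander. Origin: centre of its underside.
- bottle_amber: Amber bottle with a blue cap, 54 mm across, 120 mm tall, standing on the bench; a bystander. Origin: centre of its underside.
There are look-alikes about, which are no part of the job. Leave any black, turquoise or yellow look-alike of the red0 alone.

How it is judged:
On the way:
1. the bottom red-banded carton has been drawn clear of the dispenser's front rail, and the other three have settled one place lower, flat and square, in their order in the dispenser (x of red0 in the frame of rack_red below -0.128 m and x of red1 in the frame of rack_red between -0.02 and 0.02 m and y of red1 in the frame of rack_red between -0.015 and 0.015 m and z of red1 in the frame of rack_red between 0.003 and 0.013 m and angle between each of red1, red2, red3's own z axis and vertical below 0.1 rad and angle between the x axis of each of red1, red2, red3 and the x axis of rack_red, either way round below 0.15 rad and x of red2 in the frame of rack_red between -0.02 and 0.02 m and y of red2 in the frame of rack_red between -0.015 and 0.015 m and z of red2 in the frame of rack_red between 0.019 and 0.029 m and x of red3 in the frame of rack_red between -0.02 and 0.02 m and y of red3 in the frame of rack_red between -0.015 and 0.015 m and z of red3 in the frame of rack_red between 0.035 and 0.045 m), for 0.2 s.
At the end, for the whole second after the job is handed in: The drawn carton lies still, flat (0.06 rad) and same way up on the pan, within 20 mm of its centre; the other three lie in order in their dispenser one place lower, flat (0.1 rad), square (0.15 rad), within 20 mm lengthways, 15 sideways and 5 in height of their places (horizontal distance between red0 and pan_top below 0.02 m and angle between red0's own z axis and vertical below 0.06 rad and contact force between red0 and pan above 0.1 N and linear speed of red0 below 0.01 m/s and x of red1 in the frame of rack_red between -0.02 and 0.02 m and y of red1 in the frame of rack_red between -0.015 and 0.015 m and z of red1 in the frame of rack_red between 0.003 and 0.013 m and angle between each of red1, red2, red3's own z axis and vertical below 0.1 rad and angle between the x axis of each of red1, red2, red3 and the x axis of rack_red, either way round below 0.15 rad and x of red2 in the frame of rack_red between -0.02 and 0.02 m and y of red2 in the frame of rack_red between -0.015 and 0.015 m and z of red2 in the frame of rack_red between 0.019 and 0.029 m and x of red3 in the frame of rack_red between -0.02 and 0.02 m and y of red3 in the frame of rack_red between -0.015 and 0.015 m and z of red3 in the frame of rack_red between 0.035 and 0.045 m); the robot touches nothing.
It fails at once if one of the upper red-banded cartons topples (tilts over 0.6 rad) (angle between any of red1, red2, red3's own z axis and vertical above 0.6 rad).
It fails at once if the stack is unloaded: an upper red-banded carton is lifted more than 20 mm, or comes more than 40 mm out of place forwards, or 30 mm sideways (z of red1 in the frame of rack_red above 0.044 m or x of any of red1, red2, red3 in the frame of rack_red below -0.04 m or y of any of red1, red2, red3 in the frame of rack_red below -0.03 m or y of any of red1, red2, red3 in the frame of rack_red above 0.03 m or z of red2 in the frame of rack_red above 0.06 m or z of red3 in the frame of rack_red above 0.076 m).
It fails at once if the pan is pressed or struck with more than 12 N (contact force between pan and anything else above 12 N).
It fails at once if the drawn carton is dropped or thrown (faster than 0.5 m/s with no finger on it) (linear speed of red0 above 0.5 m/s and contact force between the fingers and red0 below 0.05 N).
It fails at once if a bottle or a blue-banded carton is moved more than 15 mm or tipped (distance of any of bottle_white, bottle_amber, blue0, blue1 from where it was at the start of the episode above 0.015 m or angle between any of bottle_white, bottle_amber, blue0, blue1's own z axis and vertical above 0.3 rad).
It also fails if it takes over 48 s, if anything falls off the work surface, if the arm or the gripper's body presses on something with over 40 N, if the wrist force passes 120 N, or if a joint passes its speed limit or range.

## Working session

There is one attempt and no reset: what is moved stays moved. The work goes in short steps, Python scripts to look and compute and a tool call to move; the robot and the scene stay as the last step left them, time stands still between calls to the robot, and variables do not carry over. Pictures are saved under pics/ and viewed, at most 14 in all, crops included, and the job is handed in when it is done.

Besides the shell and the picture viewer there is one more tool, called as name(argument=value, ...) on one line, values as JSON. carry_out: Moves the arm, as the interface text tells. Its arguments: {"type":"object","properties":{"claw":{"type":"array","items":{"type":"number"}},"delta_pos":{"type":"array","items":{"type":"array","items":{"type":"number"}}},"angular":{"type":"array","items":{"type":"array","items":{"type":"number"}}},"force":{"type":"number"}},"required":["claw","delta_pos","angular"]}

```bash
mkdir -p pics; ls
cat > h.py <<'E'
import numpy as np,cv2
from cell import arm
def shot(n,name=None):
    p=arm.get_image(n)
    if name: cv2.imwrite('pics/'+name,p['frame'][:,:,::-1])
    return p
def ray(p,c):
    u=np.array([c[0]*640,c[1]*400,1.]);d=p['T'][:3,:3]@np.linalg.solve(p['mtx'],u)
    return p['T'][:3,3],d/np.linalg.norm(d)
def atz(p,c,z):
    o,d=ray(p,c);return o+d*(z-o[2])/d[2]
def tri(rs):
    A=0;b=0
    for o,d in rs:
        M=np.eye(3)-np.outer(d,d);A=A+M;b=b+M@o
    X=np.linalg.solve(A,b)
    return X,[np.linalg.norm((np.eye(3)-np.outer(d,d))@(X-o)) for o,d in rs]
def proj(p,X):
    T=np.linalg.inv(p['T']);c=T[:3,:3]@X+T[:3,3];u=p['mtx']@c;return u[:2]/u[2]
E
python3 - <<'E'
from h import *
s=arm.observe();print({k:np.round(v,3) for k,v in s.items()})
P={n:shot(n,n+'0.png') for n in('scene','side','wrist')}
for l in['rail_red','pan_top','red0','rack_red','rack_blue','balance','bottle_white','bottle_amber','red3']:
    for n in P:
        print(l,n,[(np.round(np.array(r['centre'])*[640,400]).tolist(),round(r['conf'],2)) for r in arm.place_of(l,P[n])])
a=np.vstack([P['scene']['frame'],P['side']['frame']])
for n in P: print(n,np.round(P[n]['T'],3).tolist())
E
```

```text
pics
{'clock': np.float64(0.0), 'joints': array([ 1.148,  0.435,  0.025,  1.574, -0.012,  1.134, -0.075]), 'dq': array([-0.   , -0.   ,  0.   , -0.001,  0.001,  0.001, -0.   ]), 'joint_efforts': array([ 1.0000e-03, -6.6785e+01,  9.8500e-01, -3.1446e+01, -6.1000e-02,
        4.3000e-02,  0.0000e+00]), 'position': array([ 0.196, -0.593,  0.226]), 'ee_rot': array([-3.1e+00, -5.0e-01,  1.0e-03]), 'force': array([-0.305, -0.296, -0.813]), 'ft_torque': array([ 0.028, -0.003, -0.026]), 'gripper_force': np.float64(0.0), 'width': np.float64(1.001)}
rail_red scene [([389.0, 224.0], 0.93)]
rail_red side [([263.0, 241.0], 0.81), ([306.0, 209.0], 0.24)]
rail_red wrist []
pan_top scene [([235.0, 210.0], 0.92)]
pan_top side [([336.0, 170.0], 0.75)]
pan_top wrist []
red0 scene [([395.0, 230.0], 0.98), ([463.0, 266.0], 0.68), ([386.0, 187.0], 0.62), ([232.0, 209.0], 0.62), ([355.0, 284.0], 0.59)]
red0 side [([238.0, 228.0], 0.88), ([255.0, 246.0], 0.76), ([226.0, 213.0], 0.71), ([354.0, 291.0], 0.7), ([178.0, 279.0], 0.58), ([302.0, 211.0], 0.58)]
red0 wrist []
rack_red scene [([390.0, 247.0], 0.68)]
[... 416 characters left out ...]
], 0.67)]
bottle_amber wrist []
red3 scene [([395.0, 230.0], 0.98), ([463.0, 266.0], 0.68), ([386.0, 187.0], 0.62), ([232.0, 209.0], 0.62), ([355.0, 284.0], 0.59)]
red3 side [([238.0, 228.0], 0.88), ([255.0, 246.0], 0.76), ([226.0, 213.0], 0.71), ([354.0, 291.0], 0.7), ([178.0, 279.0], 0.58), ([302.0, 211.0], 0.58)]
red3 wrist []
scene [[-0.198, 0.502, -0.842, 1.708], [0.98, 0.11, -0.165, 0.21], [0.01, -0.858, -0.514, 0.789], [0.0, 0.0, 0.0, 1.0]]
side [[-0.81, -0.28, 0.516, -0.069], [-0.587, 0.382, -0.714, 0.837], [0.003, -0.881, -0.474, 0.639], [0.0, 0.0, 0.0, 1.0]]
wrist [[0.314, -0.912, -0.265, 0.266], [-0.949, -0.302, -0.086, -0.568], [-0.002, 0.279, -0.96, 0.384], [0.0, 0.0, 0.0, 1.0]]
```

View pics/scene0.png

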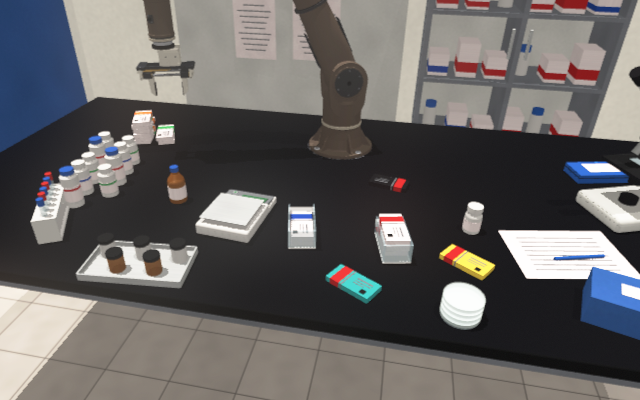

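View pics/side0.png

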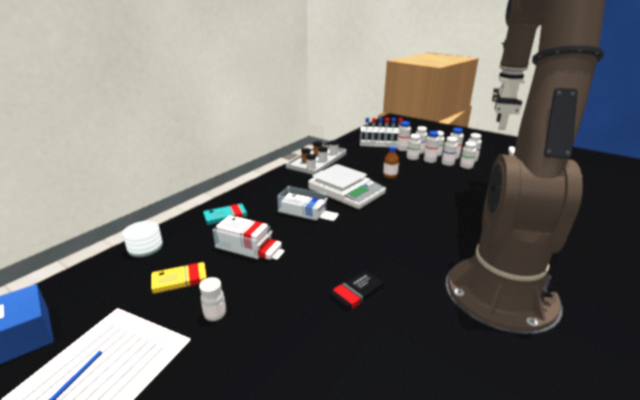

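Scene: the red dispenser is at (394,238) and its front faces the robot (up in the picture). The balance is at (237,212), the blue dispenser at (301,226), and the bottles at (474,219) and (177,185). Side: the bottom red carton pokes out at (270,250).
Possible mistakes for red0, by scene pixel: black (390,182), turquoise (354,283), yellow (467,261), blue-banded (301,226). I choose the red-banded stack at (394,235), bottom carton.

Run:
```python
from h import *
P={n:shot(n) for n in('scene','side')}
for l in['rail_red','pan_top','rack_red','rack_blue','balance','bottle_white','bottle_amber']:
    rs=[]
    for n in P:
        r=arm.place_of(l,P[n])
        if r: rs.append(ray(P[n],r[0]['centre']))
    if len(rs)==2:
        X,e=tri(rs);print(l,np.round(X,3),np.round(e,4))
for l in['balance','pan']:
  for n in P:
    for r in arm.trace(l,P[n])[:1]:
        print(l,n,r['conf'],r['region'].sum()); 
        c=max(cv2.findContours(r['region'].astype(np.uint8),0,2)[0],key=cv2.contourArea)
        q=cv2.approxPolyDP(c,4,True)[:,0]
        print([np.round(atz(P[n],(x/640,y/400),.058)[:2],3).tolist() for x,y in q])
print(np.round(arm.observe()['position'],4))
f=P['side']['frame'][195:280,190:320];g=P['scene']['frame'][195:280,340:470]
cv2.imwrite('pics/c1.png',cv2.resize(np.vstack([f,g]),None,fx=3.5,fy=3.5,interpolation=2)[:,:,::-1])
```

```text
rail_red [0.569 0.225 0.033] [0.0016 0.0016]
pan_top [ 0.629 -0.218  0.062] [0.003 0.003]
rack_red [0.643 0.233 0.002] [0.0044 0.0044]
rack_blue [ 0.624 -0.024  0.005] [0.004 0.004]
balance [ 0.61  -0.224  0.008] [0.0002 0.0002]
bottle_white [0.494 0.455 0.008] [0.0089 0.0089]
bottle_amber [ 0.527 -0.445 -0.005] [0.0031 0.0031]
balance scene 0.69 2752
[[0.54, -0.116], [0.516, -0.252], [0.547, -0.283], [0.669, -0.297], [0.745, -0.28], [0.769, -0.133]]
balance side 0.77 1979
[[0.675, -0.118], [0.625, -0.069], [0.445, -0.052], [0.434, -0.219], [0.558, -0.286], [0.669, -0.296]]
pan scene 0.69 1321
[[0.679, -0.295], [0.69, -0.161], [0.554, -0.152], [0.542, -0.288]]
pan side 0.82 652
[[0.686, -0.161], [0.559, -0.155], [0.551, -0.281], [0.681, -0.287]]
[ 0.1965 -0.5933  0.2267]
```

View pics/c1.png

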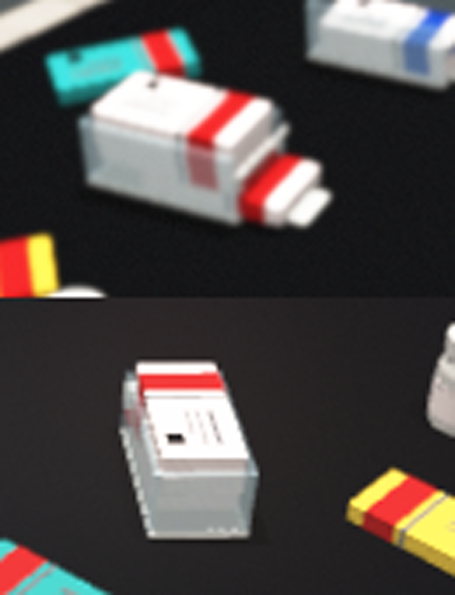

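The crop confirms red bands with the bottom carton poking out toward the robot. Next I'll plan a wrist look at the pan, with the tool pitched 65° below horizontal.

```bash
cat >> h.py <<'E'
from scipy.spatial.transform import Rotation as Ro
def Rt(psi,a=65):
    a=np.radians(a);z=np.array([np.cos(a)*np.cos(psi),np.cos(a)*np.sin(psi),-np.sin(a)])
    y=np.array([np.sin(psi),-np.cos(psi),0]);return np.c_[np.cross(y,z),y,z]
def plan(pos,psi,a=65,s=None):
    "turn in place first, then shift along the new tool axes (cm)"
    s=s or arm.observe();R=Ro.from_rotvec(s['ee_rot']).as_matrix();G=Rt(psi,a)
    print('turn',np.round(Ro.from_matrix(R.T@G).as_rotvec(),4),'shift cm',np.round(G.T@(np.array(pos)-s['position'])*100,2),'t',s['clock'])
    return G
E
python3 - <<'E'
from h import *
plan([.5,-.2,.27],-.05)
E
```

```text
turn [-0.0806  0.4313  0.3639] shift cm [ 27.52 -40.8    8.06] t 2.5
```

carry_out(claw=[9.18,9.18,9.18,9.18,9.18,9.18,9.18,9.18,9.18,9.18,9.18,9.18,9.18,9.18,9.18,9.18,9.18,9.18], delta_pos=[[0,0,0],[0,0,0],[0,0,0],[0,0,0],[0,0,0],[2.3,-3.4,0.67],[2.3,-3.4,0.67],[2.3,-3.4,0.67],[2.3,-3.4,0.67],[2.3,-3.4,0.67],[2.3,-3.4,0.67],[2.3,-3.4,0.67],[2.3,-3.4,0.67],[2.3,-3.4,0.67],[2.3,-3.4,0.67],[2.3,-3.4,0.67],[2.3,-3.4,0.67],[0,0,0]], angular=[[-0.016,0.086,0.073],[-0.016,0.086,0.073],[-0.016,0.086,0.073],[-0.016,0.086,0.073],[-0.016,0.086,0.073],[0,0,0],[0,0,0],[0,0,0],[0,0,0],[0,0,0],[0,0,0],[0,0,0],[0,0,0],[0,0,0],[0,0,0],[0,0,0],[0,0,0],[0,0,0]])

```text
clock: 4.3
position: [0.5045, -0.1948, 0.2718]
ee_rot: [3.058, -0.066, 0.68]
force: [-0.6, 0.5, -0.9]
width: 1.0
gripper_force: 0.0
```

Run:
```python
from h import *
p=shot('wrist','w1.png')
for l in('pan_top','pan'):
  for r in arm.place_of(l,p)[:2]: print(l,r['conf'],np.array(r['centre'])*[640,400],np.round(atz(p,r['centre'],.058),4))
r=arm.trace('pan',p)[0]
q=cv2.approxPolyDP(max(cv2.findContours(r['region'].astype(np.uint8),0,2)[0],key=cv2.contourArea),5,True)[:,0]
print(r['conf'],q.tolist(),[np.round(atz(p,(x/640,y/400),.058)[:2],3).tolist() for x,y in q])
np.savez('w1.npz',T=p['T'],m=p['mtx'])
plan([.46,.2,.25],.1)
```

```text
pan_top 0.95 [342.4 155.4] [ 0.6153 -0.2221  0.058 ]
pan_top 0.24 [339.392 165.12 ] [ 0.604 -0.218  0.058]
pan 0.93 [339.52 157.08] [ 0.6135 -0.2187  0.058 ]
0.91 [[289, 94], [280, 210], [402, 216], [404, 100]] [[0.693, -0.163], [0.555, -0.149], [0.542, -0.285], [0.68, -0.298]]
turn [ 0.0638  0.002  -0.1383] shift cm [ -0.86 -40.34   1.82] t 4.5
```

View pics/w1.png

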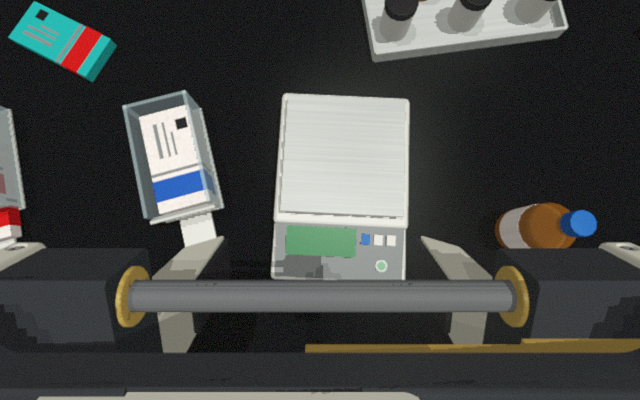

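The wrist view shows the pan with corners (289,94), (280,210), (402,216) and (404,100), so its centre is about (342,155). The display faces the robot. Now to the red dispenser.

carry_out(claw=[9.18,9.18,9.18,9.18,9.18,9.18,9.18,9.18,9.18,9.18,9.18,9.18], delta_pos=[[0,0,0],[-0.1,-4.03,0.18],[-0.1,-4.03,0.18],[-0.1,-4.03,0.18],[-0.1,-4.03,0.18],[-0.1,-4.03,0.18],[-0.1,-4.03,0.18],[-0.1,-4.03,0.18],[-0.1,-4.03,0.18],[-0.1,-4.03,0.18],[-0.1,-4.03,0.18],[0,0,0]], angular=[[0.064,0.002,-0.138],[0,0,0],[0,0,0],[0,0,0],[0,0,0],[0,0,0],[0,0,0],[0,0,0],[0,0,0],[0,0,0],[0,0,0],[0,0,0]])

```text
clock: 5.7
position: [0.4699, 0.206, 0.2501]
ee_rot: [-3.046, -0.116, -0.674]
force: [-0.7, -0.3, -0.5]
width: 1.004
gripper_force: 0.0
```

Run:
```python
from h import *
W=shot('wrist','w2.png');S=shot('scene');D=shot('side')
z=np.load('w1.npz');w1=dict(T=z['T'],mtx=z['m'])
print('pan',tri([ray(w1,(342.4/640,155.4/400))]+[ray(p,arm.place_of('pan_top',p)[0]['centre']) for p in(S,D)]))
R=[ray(p,arm.place_of('rail_red',p)[0]['centre']) for p in(W,S,D)]
print('rail',tri(R),tri(R[::2]))
for r in arm.place_of('rail_red',W):print(r['conf'],np.array(r['centre'])*[640,400],np.round(atz(W,r['centre'],.028),4))
for r in arm.place_of('rack_red',W):print('rack',r['conf'],np.round(atz(W,r['centre'],0),4))
for r in arm.place_of('red0',W):print('red0',r['conf'],np.array(r['centre'])*[640,400])
np.savez('w2.npz',T=W['T'],m=W['mtx'])
```

```text
pan (array([ 0.6184556 , -0.22246063,  0.06419221]), [np.float64(0.00477251733529366), np.float64(0.003027759265238286), np.float64(0.0046328691373255316)])
rail (array([0.56885711, 0.21999865, 0.02563626]), [np.float64(0.0016316217522735297), np.float64(0.0013105101648381219), np.float64(0.0019166283023146656)]) (array([0.56703268, 0.22097949, 0.02890208]), [np.float64(0.0008290357181451262), np.float64(0.0008290357181450985)])
0.84 [316.8  167.92] [0.5679 0.2215 0.028 ]
red0 0.97 [384.128   1.88 ]
red0 0.78 [313.472 101.48 ]
```

View pics/w2.png

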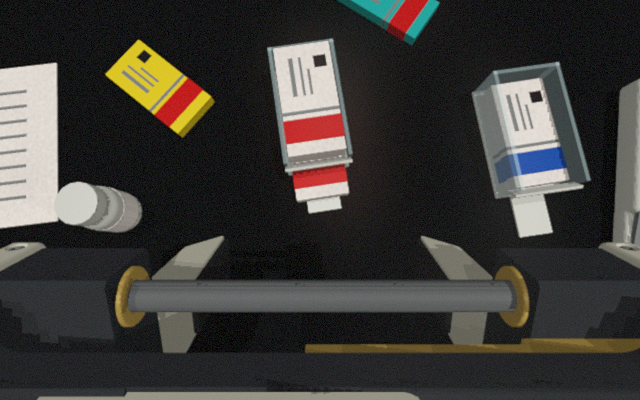

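The wrist view shows the red dispenser at (310,110) with the rail at (317,168). red0's front is at about (322,198), with the tongue in front of it.

Run:
```python
from h import *
f=cv2.imread('pics/w2.png');z=np.load('w2.npz');W=dict(T=z['T'],mtx=z['m'])
b,g,r=[f[:,:,i].astype(int) for i in range(3)]
m=((r-g>60)&(r-b>60)).astype(np.uint8);m[:,:260]=0;m[:,360:]=0;m[:100]=0;m[210:]=0
n,L,st,c=cv2.connectedComponentsWithStats(m)
for i in range(1,n):
    if st[i,4]<100: continue
    h=.072 if st[i,1]<150 else .024
    pts=np.argwhere(L==i)[:,::-1]
    X=np.array([atz(W,((x+.5)/640,(y+.5)/400),h)[:2] for x,y in pts])
    q=cv2.minAreaRect((X*1000).astype(np.float32));print(st[i],h,q,np.round(cv2.boxPoints(q)).tolist())
# white front piece of red0 below its band
for u in (300,310,322,335,345):
    col=f[170:225,u].astype(int);print(u,[(170+k,*v) for k,v in enumerate(col.tolist()) if 16<=k<=44 and k%2==0])
```

```text
[ 283  113   62   31 1365] 0.072 ((599.1825561523438, 226.22434997558594), (25.526405334472656, 62.74351501464844), 13.027349472045898) [[580.0, 254.0], [594.0, 193.0], [619.0, 199.0], [605.0, 260.0]]
[293 165  55  24 934] 0.024 ((558.5599365234375, 217.2259521484375), (20.944244384765625, 63.637115478515625), 13.233077049255371) [[541.0, 246.0], [556.0, 184.0], [576.0, 189.0], [561.0, 251.0]]
300 [(186, 43, 44, 202), (188, 139, 145, 211), (190, 208, 215, 222), (192, 210, 217, 224), (194, 209, 215, 222), (196, 211, 218, 225), (198, 215, 221, 228), (200, 161, 168, 174), (202, 73, 80, 82), (204, 26, 25, 28), (206, 34, 28, 30), (208, 21, 22, 22), (210, 20, 24, 25), (212, 30, 26, 28), (214, 26, 29, 31)]
310 [(186, 92, 99, 205), (188, 217, 224, 229), (190, 216, 224, 229), (192, 213, 220, 227), (194, 210, 216, 223), (196, 213, 221, 228), (198, 168, 176, 183), (200, 138, 145, 148), (202, 202, 211, 211), (204, 208, 215, 216), (206, 208, 217, 217), (208, 207, 215, 217), (210, 209, 218, 218), (212, 180, 188, 188), (214, 40, 36, 40)]
322 [(186, 204, 211, 218), (188, 206, 213, 220), (190, 206, 2
[... 198 characters left out ...]
17, 218), (210, 189, 198, 199), (212, 40, 45, 47), (214, 26, 29, 31)]
335 [(186, 210, 216, 222), (188, 205, 212, 219), (190, 207, 214, 221), (192, 208, 215, 222), (194, 183, 190, 197), (196, 123, 128, 133), (198, 203, 210, 211), (200, 207, 216, 216), (202, 207, 215, 216), (204, 207, 215, 216), (206, 209, 216, 216), (208, 189, 198, 198), (210, 45, 46, 50), (212, 28, 22, 28), (214, 31, 35, 38)]
345 [(186, 208, 215, 222), (188, 208, 216, 223), (190, 208, 216, 222), (192, 208, 215, 221), (194, 112, 116, 122), (196, 38, 35, 43), (198, 35, 37, 42), (200, 30, 30, 42), (202, 37, 38, 42), (204, 34, 34, 35), (206, 34, 35, 38), (208, 36, 32, 39), (210, 26, 31, 35), (212, 34, 29, 37), (214, 27, 32, 27)]
```

Run:
```python
from h import *
z=np.load('w2.npz');W=dict(T=z['T'],mtx=z['m'])
E=np.array([atz(W,((u+.5)/640,v/400),.024)[:2] for u,v in((300,200.8),(310,198.8),(322,197.2),(335,195.2),(345,194))])
print(np.round(E,4)); k=np.polyfit(E[:,1],E[:,0],1);print('yaw edge',-np.arctan(k[0]))
psi=.23;d=np.array([np.cos(psi),np.sin(psi)]);n=np.array([-d[1],d[0]])
rail=np.array([.568,.221]);band0=np.array([.5586,.2172]);band3=np.array([.5992,.2262])
fx=(E@d).mean()
print('front, rail along d',fx,rail@d,'protr',rail@d-fx,'lateral rail,b0,b3',rail@n,band0@n,band3@n)
lat=(band0@n+band3@n+rail@n)/3
g=d*(fx+.012)+n*lat; print('grasp xy',g)
zt=Rt(psi)[:,2]; tip=np.r_[g,.016]+.003*zt; print('tip',tip)
pre=tip-.08*zt;print('pre',pre)
G=plan(pre,psi);print(np.round(G,3))
```

```text
[[0.5283 0.2375]
 [0.5315 0.2261]
 [0.5345 0.2123]
 [0.538  0.1973]
 [0.5403 0.1858]]
yaw edge 0.22585689679890628
front, rail along d 0.5687349401202162 0.6034255450643295 protr 0.03469060494411336 lateral rail,b0,b3 0.08568903992820084 0.08413209634841119 0.08363920644793092
grasp xy [0.54618101 0.21465645]
tip [0.54741548 0.2149455  0.01328108]
pre [0.51449634 0.2072377  0.0857857 ]
turn [ 0.0669  0.0013 -0.144 ] shift cm [-2.91  0.37 16.74] t 6.25
[[ 0.882  0.228  0.411]
 [ 0.207 -0.974  0.096]
 [ 0.423  0.    -0.906]]
```

carry_out(claw=[9.18,9.18,9.18,9.18,9.18,9.18,9.18,9.18], delta_pos=[[0,0,0],[0,0,0],[-0.58,0.07,3.35],[-0.58,0.07,3.35],[-0.58,0.07,3.35],[-0.58,0.07,3.35],[-0.58,0.07,3.35],[0,0,0]], angular=[[0.0335,0.0006,-0.072],[0.0335,0.0006,-0.072],[0,0,0],[0,0,0],[0,0,0],[0,0,0],[0,0,0],[0,0,0]])

```text
clock: 7.05
position: [0.5021, 0.2065, 0.1159]
ee_rot: [-3.004, -0.351, -0.642]
force: [-0.0, 0.3, 0.4]
width: 0.999
gripper_force: 0.0
```

Run:
```python
from h import *
plan([.5474,.2149,.0133],.228)
p=shot('wrist','w3.png')
rail=arm.place_of('rail_red',p)
for r in rail[:1]: print(r['conf'],atz(p,r['centre'],.028))
f=p['frame'];cv2.imwrite('pics/w3.png',f[:,:,::-1])
```

```text
turn [-0.0033  0.0148  0.0041] shift cm [-0.16  0.21 11.25] t 7.05
0.66 [0.56918696 0.22063406 0.028     ]
```

View pics/w3.png

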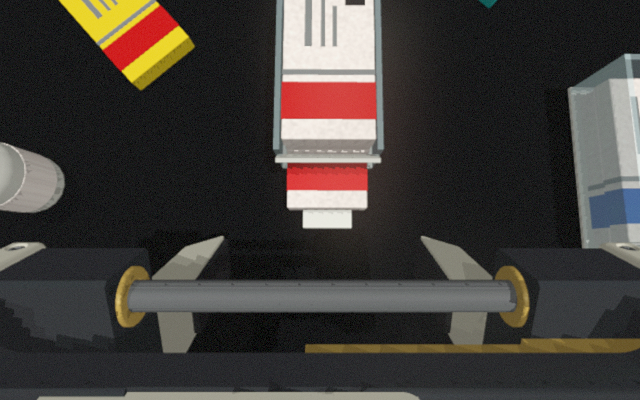

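The wrist view is square to the dispenser. red0's front edge spans (288–367, 208), centred between the fingers.

carry_out(claw=[9.18,9.18,9.18,9.18,9.18,9.18], delta_pos=[[-0.04,0.05,2],[-0.04,0.05,2],[-0.04,0.05,2],[-0.04,0.06,2],[0,0,1.3],[0,0,0]], angular=[[-0.003,0.015,0.004],[0,0,0],[0,0,0],[0,0,0],[0,0,0],[0,0,0]])

```text
clock: 7.75
position: [0.5408, 0.2147, 0.0514]
ee_rot: [-3.012, -0.344, -0.616]
force: [0.3, -0.4, 0.1]
width: 1.0
gripper_force: 0.0
```

Run:
```python
from h import *
plan([.5474,.2149,.0133],.228);print(arm.observe()['position'])
```

```text
turn [-0.0023  0.0325 -0.0012] shift cm [-1.02  0.13  3.73] t 7.75
[0.54079813 0.21473307 0.05142459]
```

carry_out(claw=[9.18,9.18], delta_pos=[[0,0,0],[0,0,0]], angular=[[0,0.02,0],[0,0.013,0]])

```text
clock: 7.95
position: [0.5438, 0.216, 0.0616]
ee_rot: [-3.007, -0.345, -0.644]
force: [0.4, -0.3, 0.4]
width: 0.996
gripper_force: 0.0
```

Run:
```python
from h import *
plan([.5474,.2149,.0133],.228);s=arm.observe();print(s['position'],np.round(s['joints'],3),np.round(s['dq'],3))
```

```text
turn [0.0009 0.0145 0.0006] shift cm [-1.74  0.19  4.52] t 7.95
[0.54375411 0.21597992 0.06160702] [-0.628  0.433  0.096  2.233  0.872  0.118 -2.741] [-0.112 -0.058  0.106  0.002 -0.01  -0.001 -0.   ]
```

Joints 6 and 7 are at their limits: the tool is nearly in line with the forearm. I'll fit the kinematics to choose a reachable pitch.

```bash
cat > k.py <<'E'
import numpy as np, itertools
from scipy.optimize import least_squares
from scipy.spatial.transform import Rotation as Ro
lo=np.array([-2.62,-.44,-1.27,.08,-1.32,.12,-2.74]);hi=np.array([2.62,2.09,1.32,2.57,4.46,2,2.74])
def fk(q,L,s,off):
    R=np.eye(3);p=np.zeros(3);p[2]=L[0]
    for i,(a,sg) in enumerate(zip('zyzyzyz',s)):
        R=R@Ro.from_euler(a,sg*q[i]).as_matrix()
        if i==2:p=p+R@[L[4],0,L[1]]
        if i==4:p=p+R@[L[5],0,L[2]]
        if i==6:p=p+R@[0,0,L[3]]
    return p,R@Ro.from_euler('z',off).as_matrix()
E
cat > fit.py <<'E'
from k import *
D=[([1.148,.4345,.025,1.5735,-.012,1.134,-.075],[.1965,-.5933,.2267],[-3.1,-.5,.001]),
([-.628,.433,.096,2.233,.872,.118,-2.741],[.5438,.216,.0616],[-3.007,-.345,-.644])]
best=[]
for s in itertools.product([1,-1],repeat=4):
  s=[-1,1,s[0],1,s[1],1,s[2]] 
  for o in(0,np.pi/2,np.pi,-np.pi/2):
    def res(L):
        r=[]
        for q,p,v in D:
            P,R=fk(q,L,s,o);r+=list((P-p)*10)+list((R-Ro.from_rotvec(v).as_matrix()).ravel())
        return np.array(r+list(.02*np.array(L[4:])))
    k=least_squares(res,[.35,.4,.4,.25,0,0]);best.append((k.cost,s,o,np.round(k.x,4),np.round(k.fun[:3]*100),np.round(k.fun[12:15]*100,1)))
best.sort(key=lambda t:t[0])
for b in best[:3]:print(b)
E
python3 fit.py
```

```text
(np.float64(0.0010730726153918141), [-1, 1, -1, 1, -1, 1, -1], 1.5707963267948966, array([ 4.8223, -4.0194,  0.1918,  0.0169,  2.3001, -0.1284]), array([0., 0., 0.]), array([ 0., -0., -0.]))
(np.float64(0.0010730726153918141), [-1, 1, -1, 1, -1, 1, -1], 1.5707963267948966, array([ 4.8223, -4.0194,  0.1918,  0.0169,  2.3001, -0.1284]), array([0., 0., 0.]), array([ 0., -0., -0.]))
(np.float64(0.040813137133718654), [-1, 1, 1, 1, -1, 1, -1], 1.5707963267948966, array([-7.0985,  6.8279,  0.1932,  0.0567, -2.7378, -0.1303]), array([ 0.,  0., -0.]), array([-0.,  0.,  0.]))
```

carry_out(claw=[9.18,9.18,9.18,9.18,9.18], delta_pos=[[0,0,-3],[0,0,-3],[0,0,0],[0,0,0],[0,0,0]], angular=[[0,0,0],[0,0,0],[0,-0.12,0],[0,-0.12,0],[0,0,0]])

```text
clock: 8.45
position: [0.5244, 0.2096, 0.1172]
ee_rot: [-3.089, -0.347, -0.316]
force: [1.1, -0.3, -0.3]
width: 1.0
gripper_force: 0.0
```

Run:
```python
from h import *
s=arm.observe();print([np.round(s[k],4).tolist() for k in('joints','position','ee_rot')]);plan([.51,.206,.08],.228,78)
```

```text
[[-0.2067, 0.3954, -0.3974, 2.0065, 0.3934, 0.6106, -2.2153], [0.5244, 0.2096, 0.1172], [-3.0885, -0.3468, -0.3164]]
turn [ 0.006   0.0058 -0.0038] shift cm [-2.22  0.02  3.33] t 8.45
```

```bash
sed -i 's/^best=\[\]/D.append(([-0.2067, 0.3954, -0.3974, 2.0065, 0.3934, 0.6106, -2.2153], [0.5244, 0.2096, 0.1172], [-3.0885, -0.3468, -0.3164]))\nbest=[]/; s/list(.02\*/list(.05*/' fit.py; python3 fit.py
cat > ik.py <<'E'
from k import *
from h import Rt
def run(L,starts,a,psi,pos):
    G=Rt(psi,a);S=[-1,1,-1,1,-1,1,-1]
    def f(q):
        P,R=fk(q,L,S,np.pi/2);return np.r_[(P-pos)*10,(R-G).ravel()]
    out=[]
    for q0 in starts:
        k=least_squares(f,np.clip(q0,lo+.02,hi-.02),bounds=(lo+.01,hi-.01))
        if k.cost<1e-5: out.append((min((k.x-lo).min(),(hi-k.x).min()),np.round(k.x,2).tolist()))
    return sorted(out)[::-1][:1]
E
```

```text
(np.float64(0.16674307587545484), [-1, 1, -1, 1, -1, 1, -1], 1.5707963267948966, array([ 0.2828,  0.7141,  0.5079,  0.492 , -0.1251,  0.0522]), array([52., 20.,  2.]), array([1.1, 2.8, 8.1]))
(np.float64(0.16674307587545484), [-1, 1, -1, 1, -1, 1, -1], 1.5707963267948966, array([ 0.2828,  0.7141,  0.5079,  0.492 , -0.1251,  0.0522]), array([52., 20.,  2.]), array([1.1, 2.8, 8.1]))
(np.float64(1.2136167838754937), [-1, 1, 1, 1, -1, 1, -1], 1.5707963267948966, array([-2.2188,  2.7495,  0.3831,  0.237 , -0.9012,  0.0524]), array([ 70., -16., -19.]), array([-13.4,  40.8,  16.7]))
```

```bash
cat > k2.py <<'E'
from k import *
S=[-1,1,-1,1,-1,1,-1]
def frames(q):
    R=np.eye(3);F=[R]
    for i,a in enumerate('zyzyzyz'): R=R@Ro.from_euler(a,S[i]*q[i]).as_matrix();F.append(R)
    return F
X,Z=np.eye(3)[0],np.eye(3)[2]
def cols(q):
    F=frames(q);return np.c_[Z,F[1]@X,F[3]@Z,F[3]@X,F[4]@X,F[4]@Z,F[6]@X,F[7]@Z,F[1][:,1],F[3][:,1],F[4][:,1]]
def fk2(q,v): return cols(q)@v, frames(q)[7]@Ro.from_euler('z',np.pi/2).as_matrix()
def fitv(D,mask):
    A=np.vstack([cols(q)[:,mask] for q,_,_ in D]);b=np.concatenate([p for _,p,_ in D])
    v=np.zeros(11);v[mask]=np.linalg.lstsq(A,b,rcond=None)[0];return v,A@v[mask]-b
E
python3 - <<'E'
import re
src=open('fit.py').read().split('best=[]')[0]
exec(src)
from k2 import *
for m in([0,2,5,7],[0,2,5,7,6],[0,2,3,4,5,7],[0,2,3,4,5,6,7],[0,1,2,3,4,5,7],[0,2,5,7,8,9]):
    v,e=fitv(D,m);print(m,np.round(v[m],4),np.round(e*1000,1))
E
```

```text
[0, 2, 5, 7] [0.3223 0.5599 0.4087 0.4384] [ 42.9  36.8  -7.9 -10.4  46.3   6.2 -12.3  43.5   1.7]
[0, 2, 5, 7, 6] [0.0449 0.756  0.4214 0.3186 0.0799] [50.4 24.5  7.   2.7  8.2 -7.8 -5.8 -0.5  0.9]
[0, 2, 3, 4, 5, 7] [ 0.5371  0.7838 -0.2195  0.1225  0.6026  0.7413] [ 51.3  19.9   6.4   1.4  11.6  11.2 -12.4   5.2 -17.6]
[0, 2, 3, 4, 5, 6, 7] [0.1143 0.7513 0.0179 0.0351 0.4291 0.0813 0.3483] [51.9 19.8 -0.2  3.6  1.4 -0.5 -8.2  2.1  0.6]
[0, 1, 2, 3, 4, 5, 7] [ 0.6457  0.0494  0.6647 -0.2184  0.1239  0.6019  0.7402] [ 50.9  20.8   6.6   0.   10.8  12.2  -9.7   5.8 -18.8]
[0, 2, 5, 7, 8, 9] [ 0.2717  0.5585  0.4274  0.3709 -0.0367 -0.0166] [ 0.4  0.1 -0.   0.  -0.3 -0.1  0.1 -0.1  0.1]
```

The fit is good to 0.4 mm with shoulder and elbow offsets. Now I'll check joint margins for the candidate pitches.

```bash
cat > ik.py <<'E'
from k2 import *
from h import Rt
v=np.zeros(11);v[[0,2,5,7,8,9]]=[0.2717,0.5585,0.4274,0.3709,-0.0367,-0.0166]
def ik(q0,pos,psi,a,w=.0):
    G=Rt(psi,a);qm=np.array(q0)
    def f(q):
        P,R=fk2(q,v);return np.r_[(P-pos)*10,(R-G).ravel(),w*(q-qm)]
    k=least_squares(f,np.clip(q0,lo+.02,hi-.02),bounds=(lo+.01,hi-.01));return k.x,k.cost
def margin(q): return min((q-lo).min(),(hi-q).min())
E
cat > s.py <<'E'
from ik import *
psi=.228;d=np.array([np.cos(psi),np.sin(psi)])
g0=np.array([.5462,.2147])-.001*d
q0=np.array([-0.2067, 0.3954, -0.3974, 2.0065, 0.3934, 0.6106, -2.2153])
rng=np.random.default_rng(0)
for a in(65,72,78,84,90):
  for back in(0,.06,.11):
    z=Rt(psi,a)[:,2];pos=np.r_[g0-back*d,.016]+.003*z
    x,c=ik(q0,pos,psi,a,.001);o=[x] if c<1e-4 else []
    B=None
    for _ in range(12):
        q=q0+rng.normal(0,.5,7);y,cc=ik(q,pos,psi,a)
        if cc<1e-5 and (B is None or margin(y)>margin(B)):B=y
    print(a,back,'local',c<1e-4,round(margin(x),2),np.round(x,2),'best',B is not None and (round(margin(B),2),np.round(B,2)))
E
python3 s.py
```

```text
65 0 local False 0.01 [-0.57  0.53  0.04  2.19  0.87  0.13 -2.73] best False
65 0.06 local False 0.01 [-0.63  0.48  0.06  2.29  0.83  0.13 -2.73] best False
65 0.11 local False 0.01 [-0.7   0.44  0.1   2.37  0.79  0.13 -2.73] best False
72 0 local True 0.05 [-0.53  0.54  0.01  2.16  0.54  0.17 -2.39] best (np.float64(0.1), array([-0.43,  0.54, -0.12,  2.15,  0.8 ,  0.22, -2.63]))
72 0.06 local False 0.01 [-0.57  0.49  0.01  2.28  0.84  0.13 -2.73] best False
72 0.11 local False 0.01 [-0.62  0.44  0.02  2.36  0.81  0.13 -2.73] best False
78 0 local True 0.26 [-0.32  0.57 -0.24  2.05  0.53  0.38 -2.33] best (np.float64(0.29), array([-0.24,  0.58, -0.35,  2.04,  0.66,  0.42, -2.45]))
78 0.06 local True 0.17 [-0.4   0.5  -0.18  2.19  0.55  0.29 -2.41] best (np.float64(0.2), array([-0.33,  0.51, -0.27,  2.19,  0.67,  0.32, -2.52]))
78 0.11 local True 0.09 [-0.51  0.45 -0.09  2.31  0.55  0.21 -2.46] best (np.float64(0.12), array([-0.44,  0.46, -0.18,  2.31,  0.69,  0.24, -2.59]))
84 0 local True 0.43 [-0.24  0.61 -0.34  1.95  0.44  0.55 -2.22] best (np.float64(0.44), array([-0.21,  0.62, -0.38,  1.94,  0.48,  0.56, -2.26]))
84 0.06 local True 0.35 [-0.27  0.55 -0.33  2.09  0.46  0.47 -2.29] best (np.float64(0.37), array([-0.21,  0.56, -0.41,  2.09,  0.54,  0.49, -2.36]))
84 0.11 local True 0.28 [-0.31  0.49 -0.31  2.21  0.48  0.4  -2.35] best (np.float64(0.3), array([-0.26,  0.5 , -0.37,  2.2 ,  0.54,  0.42, -2.41]))
90 0 local True 0.59 [-0.2   0.66 -0.39  1.85  0.37  0.71 -2.14] best (np.float64(0.59), array([-0.19,  0.66, -0.39,  1.85,  0.37,  0.71, -2.14]))
90 0.06 local True 0.5 [-0.21  0.59 -0.39  1.99  0.38  0.62 -2.19] best (np.float64(0.51), array([-0.17,  0.6 , -0.45,  1.99,  0.42,  0.64, -2.23]))
90 0.11 local True 0.43 [-0.22  0.54 -0.39  2.11  0.38  0.55 -2.24] best (np.float64(0.44), array([-0.21,  0.54, -0.41,  2.11,  0.4 ,  0.56, -2.25]))
```

Run:
```python
from h import *
psi=.228;a=80;d=np.array([np.cos(psi),np.sin(psi)]);g=np.array([.5462,.2147])-.002*d
z=Rt(psi,a)[:,2];tip=np.r_[g,.016]+.003*z;print(tip)
plan(tip-.05*z,psi,a)
```

```text
[0.54475922 0.21436569 0.01304558]
turn [ 0.0059 -0.0291 -0.0039] shift cm [ 0.25 -0.01  5.62] t 8.45
```

carry_out(claw=[9.18,9.18,9.18,9.18,9.18], delta_pos=[[0.25,0,1.4],[0,0,1.4],[0,0,1.4],[0,0,1.4],[0,0,0]], angular=[[0.006,-0.029,-0.004],[0,0,0],[0,0,0],[0,0,0],[0,0,0]])

```text
clock: 8.95
position: [0.5317, 0.2117, 0.0578]
ee_rot: [-3.093, -0.362, -0.264]
force: [-0.1, -0.3, 0.6]
width: 0.999
gripper_force: 0.0
```

Run:
```python
from h import *
plan([.5448,.2144,.0130],.228,80);print(np.round(arm.observe()['joints'],2))
```

```text
turn [0.0026 0.0048 0.0052] shift cm [0.54 0.03 4.65] t 8.95
[-0.24  0.5  -0.35  2.01  0.45  0.53 -2.25]
```

carry_out(claw=[9.18,9.18,9.18,9.18,9.18,9.18], delta_pos=[[0.54,0.03,1],[0,0,1],[0,0,1],[0,0,1],[0,0,0.6],[0,0,0]], angular=[[0.002,0.005,0.005],[0,0,0],[0,0,0],[0,0,0],[0,0,0],[0,0,0]])

```text
clock: 9.55
position: [0.5461, 0.2146, 0.0148]
ee_rot: [-3.09, -0.352, -0.273]
force: [-0.5, -0.3, -0.0]
width: 1.004
gripper_force: 0.0
```

Run:
```python
from h import *
plan([.5448,.2144,.0130],.228,80);print(np.round(arm.observe()['joints'],2))
p=shot('wrist','w4.png')
```

```text
turn [-0.     -0.0016 -0.0011] shift cm [-0.16 -0.01  0.15] t 9.55
[-0.28  0.58 -0.29  2.01  0.5   0.44 -2.3 ]
```

View pics/w4.png

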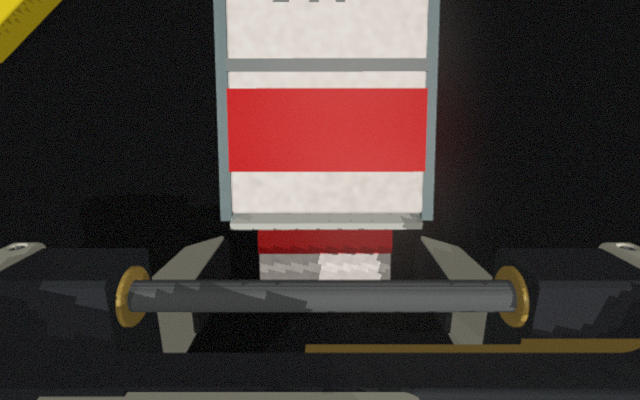

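red0's front end (258–392, 232–280) sits between the fingers, centred to about 1.5 mm. Closing.

carry_out(claw=[9.18,7,5.5,5.5,5.5,5.5,5.5,5.5], delta_pos=[[-0.15,0,0.15],[0,0,0],[0,0,0],[0,0,0],[0,0,0],[0,0,0],[0,0,0],[0,0,0]], angular=[[0,0,0],[0,0,0],[0,0,0],[0,0,0],[0,0,0],[0,0,0],[0,0,0],[0,0,0]], force=15)

```text
clock: 10.4
position: [0.5455, 0.2145, 0.0143]
ee_rot: [-3.089, -0.352, -0.275]
force: [-1.0, -1.3, 3.5]
width: 0.674
gripper_force: 15.0
```

Run:
```python
from h import *
s=arm.observe();print(s['position'],s['width']*9.18,s['gripper_force'])
psi=.228;d=np.r_[np.cos(psi),np.sin(psi),0]
G=Rt(psi,80);print('draw per cm in tool',G.T@-d)
R=Ro.from_rotvec(s['ee_rot']).as_matrix();print(R.T@-d,R.T@[0,0,1])
```

```text
[0.54551709 0.21454974 0.01429987] 6.191685953940185 14.999886453151703
draw per cm in tool [-9.84807753e-01  1.19571753e-19 -1.73648178e-01]
[-0.98420868  0.00118447 -0.17700809] [ 1.77007473e-01 -6.06584061e-04 -9.84209321e-01]
```

carry_out(claw=[5.5,5.5,5.5,5.5,5.5,5.5,5.5,5.5,5.5], delta_pos=[[-0.49,0,-0.088],[-0.69,0,-0.124],[-0.69,0,-0.124],[-0.69,0,-0.124],[-0.69,0,-0.124],[-0.69,0,-0.124],[-0.69,0,-0.124],[-0.69,0,-0.124],[0,0,0]], angular=[[0,0,0],[0,0,0],[0,0,0],[0,0,0],[0,0,0],[0,0,0],[0,0,0],[0,0,0],[0,0,0]])

```text
clock: 11.3
position: [0.4911, 0.202, 0.014]
ee_rot: [-3.09, -0.353, -0.273]
force: [-3.8, -0.4, 5.1]
width: 0.675
gripper_force: 15.0
```

Run:
```python
from h import *
s=arm.observe();print(s['width']*9.18,s['gripper_force'],np.round(s['joints'],2))
psi=.228;d=np.r_[np.cos(psi),np.sin(psi),0];print('drawn',(np.array([.5455,.2145,.0143])-s['position'])@d)
plan(np.array([.5455,.2145,.0143])-.112*d,psi,80)
p=shot('side');w=shot('wrist')
f=cv2.resize(p['frame'][190:290,190:350],None,fx=4,fy=4,interpolation=2)
cv2.imwrite('pics/c5.png',f[:,:,::-1])
```

```text
6.200012081105862 15.001516789197922 [-0.33  0.52 -0.26  2.15  0.53  0.36 -2.37]
drawn 0.05580821781371867
turn [ 0.0001 -0.0016 -0.0005] shift cm [-5.53  0.01 -1.01] t 11.3
```

View pics/c5.png

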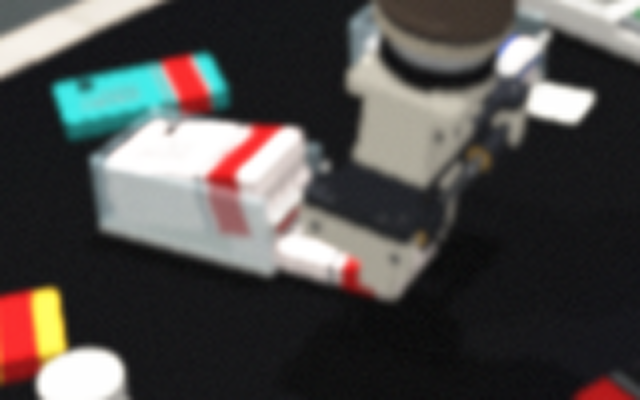

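red0 follows the fingers, and the stack has tipped back a little, as expected. Drawing on.

carry_out(claw=[5.5,5.5,5.5,5.5,5.5,5.5,5.5,5.5,5.5,5.5,5.5,5.5], delta_pos=[[-0.49,0,-0.088],[-0.69,0,-0.124],[-0.69,0,-0.124],[-0.69,0,-0.124],[-0.69,0,-0.124],[-0.69,0,-0.124],[-0.69,0,-0.124],[-0.69,0,-0.124],[-0.2,0,-0.04],[0,0,0],[0,0,0],[0,0,0]], angular=[[0,0,0],[0,0,0],[0,0,0],[0,0,0],[0,0,0],[0,0,0],[0,0,0],[0,0,0],[0,0,0],[0,0,0],[0,0,0],[0,0,0]])

```text
clock: 12.6
position: [0.4384, 0.1899, 0.0142]
ee_rot: [-3.089, -0.351, -0.275]
force: [-0.1, -0.4, -0.4]
width: 0.676
gripper_force: 15.0
```

Run:
```python
from h import *
s=arm.observe();print(s['width']*9.18,s['gripper_force'],np.round(s['joints'],2))
psi=.228;d=np.r_[np.cos(psi),np.sin(psi),0];print('drawn',(np.array([.5455,.2145,.0143])-s['position'])@d)
p=shot('side');w=shot('wrist');sc=shot('scene')
f=cv2.resize(p['frame'][190:290,190:350],None,fx=3.5,fy=3.5,interpolation=2)
g=cv2.resize(sc['frame'][180:280,330:450],None,fx=3.5,fy=3.5,interpolation=2)
W=w['frame'][:245,120:520]
h=np.zeros((595,800,3),np.uint8);h[:350,:560]=f;h[:245,400:800]=np.where(0,0,h[:245,400:800]);h[350:595,:400]=W
h[245:595,400:800]=g[:,:400];h[:350,:560]=f
cv2.imwrite('pics/c6.png',h[:,:,::-1])
```

```text
6.201710466529868 14.994530975818634 [-0.41  0.46 -0.2   2.28  0.57  0.28 -2.46]
drawn 0.10990914703507908
```

View pics/c6.png

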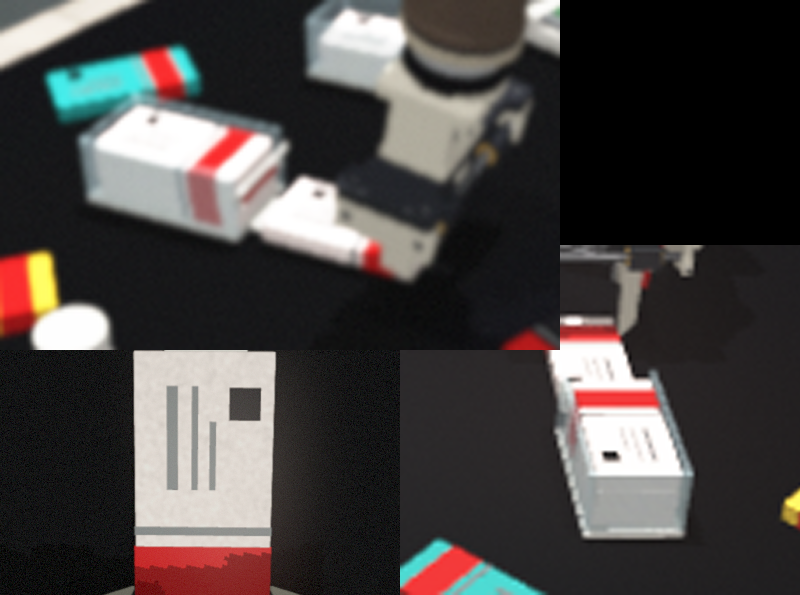

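The stack has dropped one place and lies flat and square. red0 is clear of the rail. Lifting it straight up and planning the carry.

carry_out(claw=[5.5,5.5,5.5,5.5,5.5,5.5,5.5,5.5,5.5], delta_pos=[[0.0,0,-0.6],[0.15,0,-1.2],[0.21,0,-1.5],[0.27,0,-1.5],[0.35,0,-2],[0.35,0,-2],[0.35,0,-2],[0.18,0,-1],[0,0,0]], angular=[[0,0,0],[0,0,0],[0,0,0],[0,0,0],[0,0,0],[0,0,0],[0,0,0],[0,0,0],[0,0,0]])

```text
clock: 13.65
position: [0.4364, 0.1894, 0.135]
ee_rot: [-3.088, -0.351, -0.279]
force: [0.4, 0.8, -0.2]
width: 0.672
gripper_force: 15.0
```

Run:
```python
from h import *
C=np.array([.6175,-.223]);psi=-.1
t=C-.0515*np.array([np.cos(psi),np.sin(psi)]);print(t,np.round(arm.observe()['joints'],2))
plan(np.r_[t,.12],psi,80)
from ik import *
q=arm.observe()['joints']
for f in np.linspace(0,1,5):
    s=arm.observe();P=(1-f)*s['position']+f*np.r_[t,.12];q,c=ik(q,P,.228*(1-f)-.1*f,80,.001);print(np.round(q,2),c<1e-4)
```

```text
[ 0.56625729 -0.21785858] [-0.2   0.25 -0.43  2.16  0.31  0.6  -2.2 ]
turn [-0.0587 -0.0056  0.321 ] shift cm [16.47 39.22  4.42] t 13.65
[-0.2   0.26 -0.44  2.16  0.3   0.61 -2.19] True
[ 0.02  0.26 -0.4   2.16  0.25  0.58 -1.98] True
[ 0.22  0.29 -0.36  2.12  0.2   0.58 -1.79] True
[ 0.38  0.36 -0.32  2.02  0.18  0.61 -1.63] True
[ 0.52  0.45 -0.29  1.88  0.16  0.66 -1.52] True
```

carry_out(claw=[5.5,5.5,5.5,5.5,5.5,5.5,5.5,5.5,5.5,5.5,5.5,5.5,5.5,5.5,5.5,5.5,5.5,5.5,5.5], delta_pos=[[0,0,0],[0,0,0],[0,0,0],[0,0,0],[0.65,1.54,0.17],[1.17,2.79,0.31],[1.3,3.1,0.35],[1.3,3.1,0.35],[1.3,3.1,0.35],[1.3,3.1,0.35],[1.3,3.1,0.35],[1.3,3.1,0.35],[1.3,3.1,0.35],[1.3,3.1,0.35],[1.3,3.1,0.35],[1.3,3.1,0.35],[1.0,2.4,0.27],[0.65,1.5,0.17],[0,0,0]], angular=[[-0.015,-0.0014,0.08],[-0.015,-0.0014,0.08],[-0.015,-0.0014,0.08],[-0.014,-0.0014,0.08],[0,0,0],[0,0,0],[0,0,0],[0,0,0],[0,0,0],[0,0,0],[0,0,0],[0,0,0],[0,0,0],[0,0,0],[0,0,0],[0,0,0],[0,0,0],[0,0,0],[0,0,0]])

```text
clock: 15.55
position: [0.5656, -0.2203, 0.1178]
ee_rot: [3.115, -0.158, 0.267]
force: [-1.1, 0.9, 0.1]
width: 0.671
gripper_force: 15.0
```

Run:
```python
from h import *
plan([.5663,-.2179,.085],-.1,80);s=arm.observe();print(np.round(s['joints'],2))
w=shot('wrist');sd=shot('side')
for r in arm.place_of('red0',w)[:2]:print(r['conf'],np.array(r['centre'])*[640,400],atz(w,r['centre'],s['position'][2]-.0063))
for r in arm.place_of('pan_top',w)[:1]:print('pan',r['conf'],atz(w,r['centre'],.058))
h=np.zeros((580,640,3),np.uint8);h[:300]=w['frame'][:300];h[300:580,:560]=cv2.resize(sd['frame'][140:220,290:450],None,fx=3.5,fy=3.5,interpolation=2)
cv2.imwrite('pics/c7.png',h[:,:,::-1])
```

```text
turn [ 0.0025  0.0036 -0.0014] shift cm [-0.53 -0.24  3.23] t 15.55
[ 0.51  0.45 -0.28  1.88  0.15  0.66 -1.52]
0.77 [321.792 145.6  ] [ 0.61850459 -0.2245841   0.1114534 ]
```

View pics/c7.png

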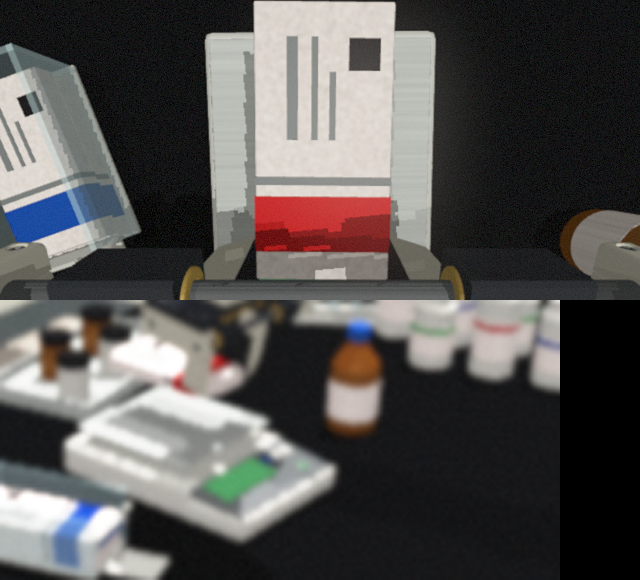

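red0 is held level over the pan, centred on it in the wrist view: carton (254–395) against pan (206–435). Lowering.

carry_out(claw=[5.5,5.5,5.5,5.5,5.5,5.5], delta_pos=[[-0.17,-0.08,1],[-0.18,-0.08,1],[-0.18,-0.08,1],[-0.18,0,1],[0,0,0.2],[0,0,0]], angular=[[0.002,0.003,-0.001],[0,0,0],[0,0,0],[0,0,0],[0,0,0],[0,0,0]])

```text
clock: 16.35
position: [0.5663, -0.2155, 0.0757]
ee_rot: [3.118, -0.152, 0.272]
force: [-0.1, -0.2, 0.5]
width: 0.668
gripper_force: 15.0
```

Run:
```python
from h import *
plan([.5663,-.2179,.0645],-.1,80)
```

```text
turn [-0.0008  0.0003  0.0028] shift cm [-0.17  0.24  1.1 ] t 16.35
```

carry_out(claw=[5.5,5.5,5.5,5.5,5.5], delta_pos=[[-0.05,0.12,0.25],[-0.05,0.12,0.25],[-0.04,0,0.2],[-0.02,0,0.1],[0,0,0]], angular=[[0,0,0],[0,0,0],[0,0,0],[0,0,0],[0,0,0]])

```text
clock: 16.85
position: [0.5661, -0.218, 0.0681]
ee_rot: [3.118, -0.152, 0.274]
force: [0.7, -0.7, -0.8]
width: 0.675
gripper_force: 15.0
```

carry_out(claw=[5.5,5.5], delta_pos=[[-0.02,0,0.1],[0,0,0]], angular=[[0,0,0],[0,0,0]])

```text
clock: 17.05
position: [0.5661, -0.218, 0.0672]
ee_rot: [3.117, -0.152, 0.274]
force: [-0.1, 0.4, -0.4]
width: 0.675
gripper_force: 15.0
```

carry_out(claw=[5.5,5.5], delta_pos=[[-0.02,0,0.1],[0,0,0]], angular=[[0,0,0],[0,0,0]])

```text
clock: 17.25
position: [0.5661, -0.218, 0.0661]
ee_rot: [3.117, -0.152, 0.274]
force: [1.1, -0.3, 0.6]
width: 0.672
gripper_force: 15.0
```

carry_out(claw=[5.5,5.5], delta_pos=[[-0.02,0,0.1],[0,0,0]], angular=[[0,0,0],[0,0,0]])

```text
clock: 17.45
position: [0.566, -0.218, 0.0651]
ee_rot: [3.117, -0.152, 0.274]
force: [-1.1, -0.3, 0.1]
width: 0.671
gripper_force: 15.0
```

carry_out(claw=[5.5,5.5], delta_pos=[[-0.01,0,0.06],[0,0,0]], angular=[[0,0,0],[0,0,0]])

```text
clock: 17.65
position: [0.5661, -0.218, 0.0645]
ee_rot: [3.117, -0.152, 0.274]
force: [1.0, -0.3, 0.9]
width: 0.673
gripper_force: 15.0
```

carry_out(claw=[5.5,5.5], delta_pos=[[-0.01,0,0.06],[0,0,0]], angular=[[0,0,0],[0,0,0]])

```text
clock: 17.85
position: [0.5662, -0.2181, 0.064]
ee_rot: [3.117, -0.152, 0.274]
force: [-0.4, 0.7, 0.6]
width: 0.678
gripper_force: 15.0
```

carry_out(claw=[5.5,5.5], delta_pos=[[-0.01,0,0.06],[0,0,0]], angular=[[0,0,0],[0,0,0]])

```text
clock: 18.05
position: [0.5662, -0.218, 0.0635]
ee_rot: [3.117, -0.152, 0.274]
force: [-0.8, -1.0, 1.7]
width: 0.679
gripper_force: 15.0
```

carry_out(claw=[5.5,5.5], delta_pos=[[-0.01,0,0.04],[0,0,0]], angular=[[0,0,0],[0,0,0]])

```text
clock: 18.25
position: [0.5662, -0.2181, 0.0631]
ee_rot: [3.117, -0.152, 0.274]
force: [-0.4, -0.4, 4.0]
width: 0.671
gripper_force: 15.0
```

Run:
```python
from h import *
w=shot('wrist');F=[arm.observe()['force'][2]]
sd=shot('side');F.append(arm.observe()['force'][2]);s=shot('scene');F.append(arm.observe()['force'][2]);print(F)
h=np.zeros((560,800,3),np.uint8);h[:280,:]=cv2.resize(sd['frame'][155:211,300:460],None,fx=5,fy=5,interpolation=2);h[280:,:640]=cv2.resize(s['frame'][180:250,180:340],None,fx=4,fy=4,interpolation=2)
cv2.imwrite('pics/c8.png',h[:,:,::-1])
```

```text
[np.float64(3.4345395185991623), np.float64(2.885794788762235), np.float64(3.5154062401311563)]
```

View pics/c8.png

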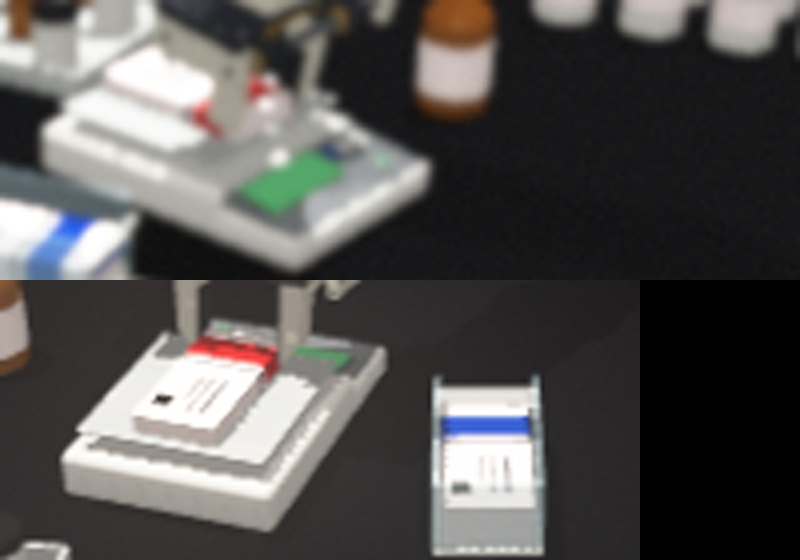

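red0 rests flat on the pan with about 3.4 N pressing. I'll relieve the pressure, release and lift straight up.

carry_out(claw=[5.5,5.5,6.3,6.6,7,8,9,9.18,9.18,9.18], delta_pos=[[0.01,0,-0.07],[0,0,0],[0,0,0],[0,0,0],[0,0,0],[0,0,0],[0,0,0],[0,0,0],[0,0,0],[0,0,0]], angular=[[0,0,0],[0,0,0],[0,0,0],[0,0,0],[0,0,0],[0,0,0],[0,0,0],[0,0,0],[0,0,0],[0,0,0]], force=5)

```text
clock: 19.4
position: [0.5661, -0.218, 0.0637]
ee_rot: [3.117, -0.152, 0.274]
force: [-0.3, -0.4, 0.1]
width: 1.001
gripper_force: 0.0
```

carry_out(claw=[9.18,9.18,9.18,9.18,9.18,9.18,9.18], delta_pos=[[0,0,-0.5],[0,0,-1],[0,0,-2],[0,0,-3],[0,0,-3],[0,0,-3],[0,0,0]], angular=[[0,0,0],[0,0,0],[0,0,0],[0,0,0],[0,0,0],[0,0,0],[0,0,0]])

```text
clock: 20.1
position: [0.5462, -0.2166, 0.192]
ee_rot: [3.114, -0.152, 0.285]
force: [-0.1, -1.3, -0.5]
width: 0.997
gripper_force: 0.0
```

Run:
```python
from h import *
w=shot('wrist');sc=shot('scene');sd=shot('side')
r=arm.place_of('red0',w)[:2]
for k in r:print(k['conf'],np.array(k['centre'])*[640,400],atz(w,k['centre'],.058))
for k in arm.place_of('pan_top',w)[:1]:print('pan',k['conf'],atz(w,k['centre'],.058))
m=arm.trace('red0',w)
for k in m[:2]:
    q=cv2.minAreaRect(np.argwhere(k['region'])[:,::-1].astype(np.float32));print(k['conf'],atz(w,(q[0][0]/640,q[0][1]/400),.074))
h=np.zeros((600,800,3),np.uint8);h[:300,:480]=cv2.resize(w['frame'][:300],(480,300));h[:300,480:]=cv2.resize(sd['frame'][195:275,190:275],(320,300));h[300:,:]=cv2.resize(sc['frame'][170:275,170:450],(800,300))
cv2.imwrite('pics/c9.png',h[:,:,::-1])
```

```text
0.93 [319.424 130.08 ] [ 0.61935159 -0.22092901  0.058     ]
0.62 [ 0.61926883 -0.22228299  0.074     ]
```

View pics/c9.png

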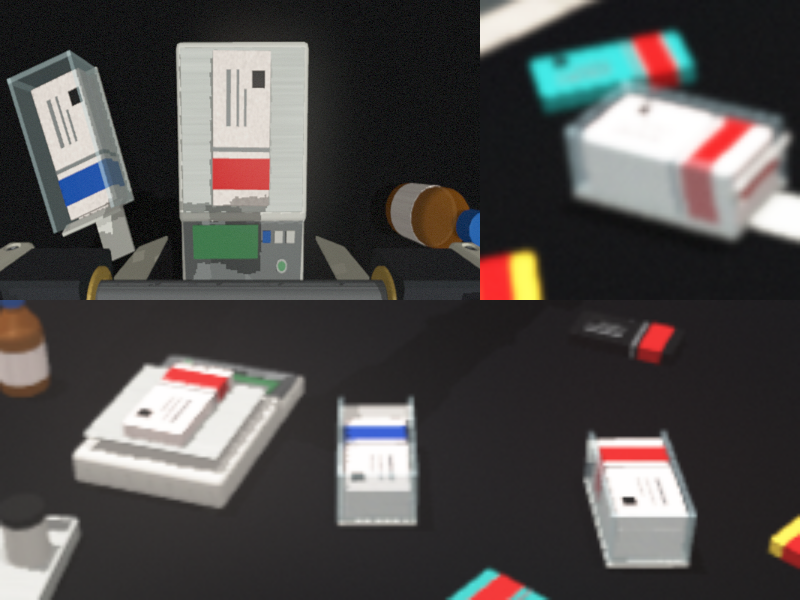

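The carton lies flat and centred on the pan, about 3 mm off. The stack is settled and the gripper is clear. Handing in.

```bash
python3 -c "
from cell import arm
print(arm.sign_off())"
```

```text
the job is handed in; nothing more can be done
None
```

The bottom red carton was drawn out and released flat on the balance pan, about 3 mm from its centre by the wrist camera. The other three look settled one place lower, flat and square. The job was handed in at about 20 s of the 48; the hand-in gave no verdict.

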